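# Make up two chair-repair kits at the upholsterer's bench

## Robot

A 6-joint arm with a two-finger parallel gripper is mounted at the origin on the work surface. World frame = base frame: x ahead of the robot, y to its left, z up, the work surface at z = 0. Lengths are in mm, angles in rad, forces in N, time in s.
With the tool pointing down it reaches from about 350 to 975 mm from the base axis. Payload 7.1 kg.
Tool frame: the origin (TCP) lies at the centre of the arm's flange, where the gripper is bolted on; the fingertips stand 182 mm ahead of it and the grasp point (between the pads) lies 163 mm ahead of it; z points along the fingers, y is the line along which they close (so a half turn about z gives the same grasp; the last joint's range is limited). The gripper opens to 88 mm and grips with 3 to 60 N. Pads are 20 mm wide; open, the fingers measure 115 mm over their backs; the gripper's body (75 mm by 178 mm) begins 61 mm behind the grasp point.
Start: joints at [-1.139, 0.423, 1.63, -0, 1.089, -0.019], TCP at [272.318, -562.538, 404.675] pointing down, gripper open.
Joint ranges: [-3, 3], [-0.9, 2.11], [0.09, 2.58], [-1.31, 4.45], [0.11, 2.69], [-2.54, 2.54]. Speed limits (rad/s): [2.39, 2.39, 3.01, 3.14, 3.14, 3.14].

## Interface

Orientations are given as a rotation vector (axis times angle).
In Python, from workcell import readout, get_image, ctrl gives the robot as it stands.
- The arm moves only by the tool step_arm, never from a script. Its argument "targets" is a list that holds one entry, the list of rows, each a list of 7 numbers: the shift along the world's x, y, z as a fraction of full scale, then the turn, a rotation vector about the world's x, y, z as a fraction of full scale, then the opening, from 0 (shut) to 1 (fully open). In form: [[[dx, dy, dz, wx, wy, wz, claw], ...]]. A call has exactly 5 rows; each row shifts and turns the commanded pose from where the row before left it; what a row does not reach is not made up. Full scale, the value 1, is 0.05 m for a shift and 4 degrees for a turn. A row lasts 1/8 s, in which the tool goes at most 62.5 mm and 10.7 degrees, less where a joint would pass 70% of its speed; a pose out of reach is approached as far as the arm can. A call with a number of a shift or a turn outside -1 to 1 is refused whole. A call with a gripper value outside its range is refused whole. The fingers move at their own pace and stop on an object; the grip force is fixed at half the most. Time passes only in rows, so rows that do not move let the fingers close, or fill a call up. It gives the time, the measured TCP pose, the force, the opening and the grip force at its end, in the units of the state.
- readout.get_obs(): the state, without advancing time (a new reading comes with each control period).
- get_image(name): name is "scene" or "top" or "wrist"; returns a dict with "pixels" (384x512x3 uint8, red, green, blue), "intrinsics" (3x3 intrinsics, pixels), "k1" (the pictures are not rectified: a ray, as slopes to the right and down, at radius r is drawn at 1 + k1 r^2 times it, then the intrinsics apply), "extrinsics" (4x4, takes a point from world to camera coordinates). Camera axes: x right, y down, z forward; pixel columns grow to the right and rows downward; lengths in mm; the calibration is good to about 2 mm. A picture is of the moment at which its call begins. There is no depth.
- ctrl.close_job(): hands the job in; it is judged then, once.
The state is a dict: "t": time; "qpos": joint angles; "qvel": joint speeds; "joint_torque": joint torques, N m; "ee_pos": TCP position; "orientation": TCP orientation; "ft_force": force on the tool from outside, world axes, zero at the start; "moment": the same for the moment, N m; "width": finger opening in mm; "grasp_force": force on a finger pad.
Only numpy, scipy, OpenCV 4.12 (cv2) and the standard library are available. Lean on these libraries where they do the work, as an engineer would, in place of code of your own. Each camera call takes 0.05 s, during which the arm holds its last target. There are 200 camera calls.

## Task

Make up two repair kits from the stock in the middle of the bench. The castor and the tin of tacks go in the light cardboard tray that stands across the small scale: one in the middle of each compartment, the same way up as now, so that the tray stays evenly loaded and neither slides nor tips at any time. The larger bun foot and the tall tapered leg go in the grey plastic bin, both standing upright on its floor; leave the smaller bun foot and the hand tools where they are and do not shove the bin.

Things in the scene. Friction and masses are not known exactly. Their poses are not given: they have to be found in the camera images.
- castor_mid (a point): Furniture castor standing upside down: steel plate (50 x 42 x 4 mm, long side along x) on the bench, fork and black wheel (40 mm diameter) on top; 50 mm tall, 130 g. The axle lies along its y; fork and wheel are 26 mm wide along y (the width to grip), up to 40 mm along x. This point is its centre, 25 mm above its underside; z up.
- tin_mid (a point): Round closed steel tin of tacks, 54 mm diameter, 36 mm tall, about 130 g, standing. This point is its centre, 18 mm above its underside; z up.
- bun_mid (a point): The larger bun foot: squat rounded turned wooden foot, 58 mm diameter at its middle, 42 mm tall, about 75 g. This point is its centre, 21 mm above its underside; z up.
- smallbun_mid (a point): The smaller bun foot, same wood and shape as the larger: 40 mm diameter, 30 mm tall. It belongs to no kit and stays where it is. This point is its centre, 15 mm above its underside.
- leg_mid (a point): Tall tapered wooden leg standing on its wide end: round, 36 mm diameter from its underside up to 50 mm, then narrowing to a brass ferrule of 27 mm; 72 mm tall, about 70 g. This point is its centre, 36 mm above its underside; z up.
- tray: Light loose cardboard tray (60 g), 260 mm along x, 140 along y, 30 high, walls and floor 4 mm; a full-height cross partition at its middle makes two compartments centred at x = -64 and +64 mm. It lies across a fixed scale platform 35 mm above the bench, only 114 mm along the tray's x: a load near an end wall or a push on an end tips it. Origin: centre of the tray's underside; z up.
- bin: Grey open plastic bin standing loose on the bench on the other side of the stock from the tray: 220 mm along its x, 150 mm along its y, 45 mm high, walls and floor 4 mm, no partition, about 350 g. Origin: centre of its underside; z up.
- pliers: Side-cutting pliers with red handles lying on the far part of the bench, 155 mm long, 16 mm high; not needed. Origin: at their pivot, on the bench.
- hammer: Small hammer lying on the far part of the bench, 260 mm long; not needed. Origin: about its middle, on the bench.
Things that resemble listed ones, but are neither listed nor needed, are in the scene too. What is shaped like the part that bears tin_mid but purple or red is not meant.

How it is judged:
By the outcome, as a careful person would: the job done as asked, in the order asked, and still so for the second after the job is handed in, with the robot touching nothing.
It also fails if it takes over 104 s, if anything falls off the work surface, if the arm or the gripper's body presses on something with over 40 N, if the wrist force passes 120 N, or if a joint passes its speed limit or range.

## Working session

There is one attempt and no reset: what is moved stays moved. The work goes in short steps, Python scripts to look and compute and a tool call to move; the robot and the scene stay as the last step left them, time stands still between calls to the robot, and variables do not carry over. Pictures are saved under pics/ and viewed, at most 14 in all, crops included, and the job is handed in when it is done.

Besides the shell and the picture viewer there is one more tool, called after ">>>" as name([rows], argument=value, ...), one row to a line, values as JSON. step_arm: Moves the arm, as the interface text tells. Shift numbers are shares of 0.05 m and turn numbers shares of 4 degrees, none past 1 either way. Its arguments: {"type":"object","properties":{"targets":{"type":"array"}},"required":["targets"]}

```bash
mkdir -p pics; ls; cat > h.py <<'E'
import numpy as np, cv2
from workcell import readout, get_image, ctrl
def grab(name,f):
    im=get_image(name); cv2.imwrite('pics/'+f+'.png',im['pixels'][:,:,::-1]); np.savez('pics/'+f+'.npz',**{k:np.asarray(v) for k,v in im.items()}); return im
def load(f): return dict(np.load('pics/'+f+'.npz'))
def cast(im,uv,z):
    K=im['intrinsics'];k1=float(im['k1']);E=im['extrinsics']
    d=cv2.undistortPoints(np.array(uv,float).reshape(-1,1,2),K,np.array([k1,0,0,0.]))[:,0]
    R=E[:3,:3];c=-R.T@E[:3,3]; D=np.c_[d,np.ones(len(d))]@R
    return c+D*((z-c[2])/D[:,2])[:,None]
def proj(im,P):
    E=im['extrinsics'];return cv2.projectPoints(np.array(P,float).reshape(-1,1,3),cv2.Rodrigues(E[:3,:3])[0],E[:3,3],im['intrinsics'],np.array([float(im['k1']),0,0,0.]))[0][:,0]
E
python3 - <<'E'
from h import *
for n in('scene','top','wrist'):
    im=grab(n,n+'0');print(n,im['intrinsics'].tolist(),im['k1'],np.round(im['extrinsics'],3).tolist())
print(readout.get_obs())
E
```

```text
pics
scene [[414.9380808995034, 0.0, 255.54243070973675], [0.0, 414.9380808995034, 192.2473728392004], [0.0, 0.0, 1.0]] -0.0006996515049645086 [[0.288, 0.958, -0.004, -146.042], [0.822, -0.249, -0.513, -451.966], [-0.492, 0.145, -0.859, 1326.305], [0.0, 0.0, 0.0, 1.0]]
top [[481.43415972858384, 0.0, 257.87418501446564], [0.0, 481.43415972858384, 193.6324640254766], [0.0, 0.0, 1.0]] -0.16088309255024927 [[0.026, -1.0, 0.012, -26.312], [-0.983, -0.028, -0.179, 543.173], [0.179, -0.007, -0.984, 865.602], [0.0, 0.0, 0.0, 1.0]]
wrist [[335.87141392170247, 0.0, 260.5037031300009], [0.0, 335.87141392170247, 191.9948221244012], [0.0, 0.0, 1.0]] -0.06306430691817962 [[0.436, -0.9, -0.001, -624.56], [-0.865, -0.42, 0.275, -33.674], [-0.248, -0.119, -0.961, 391.128], [0.0, 0.0, 0.0, 1.0]]
{'t': 0.15, 'qpos': array([-1.13899056e+00,  4.23680223e-01,  1.63047349e+00,  1.62338047e-05,
        1.08857107e+00, -1.90134912e-02]), 'qvel': array([ 0.00017403, -0.00356022, -0.00185138,  0.00023758, -0.00048553,
        0.00039505]), 'joint_torque': array([ 3.72742388e-04, -5.44983244e+01, -2.73922509e+01,  6.44536084e-02,
        2.03077518e-02, -6.99950306e-05]), 'ee_pos': array([ 272.24817513, -562.36706718,  404.0869198 ]), 'orientation': array([-3.06103831e+00, -7.01903836e-01,  3.42218191e-04]), 'ft_force': array([-0.3559879 ,  1.22100849,  0.36004061]), 'moment': array([ 0.03015053, -0.0177442 , -0.01909251]), 'grasp_force': 0.0, 'width': 87.47531069286843}
```

View pics/top0.png

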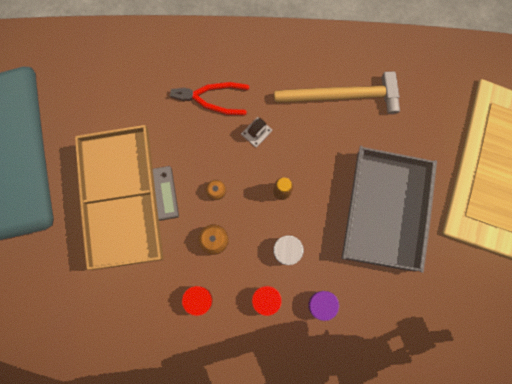

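View pics/scene0.png

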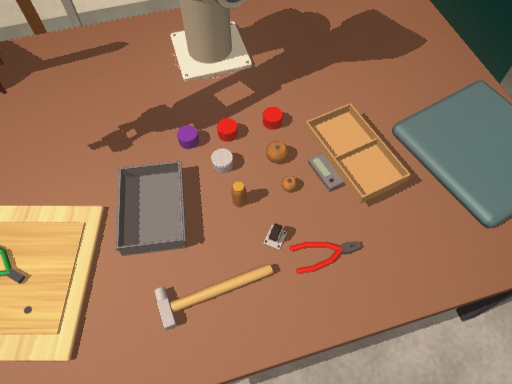

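```bash
python3 - <<'E'
from h import *
im=load('top0');p=im['pixels']
cv2.imwrite('pics/crop0.png',cv2.resize(p[100:275,180:320,::-1],None,fx=4.2,fy=3.4*4.2/3.4*0.8,interpolation=cv2.INTER_CUBIC)[:600])
def c(n,uv,z): print(n,np.round(cast(im,uv,z),1).tolist())
tray=[(77,137),(147,127),(159,260),(88,268)]
c('tray rim65',tray,65)
c('bin rim45',[(361,150),(435,160),(423,269),(346,258)],45)
c('tin36',[(288.5,250)],36);c('leg72',[(284.5,184)],72);c('bun42',[(214,239)],30);c('sb',[(216,189)],22);c('castor',[(257,129)],40)
c('red',[(197,301),(267,301),(324,306)],36)
hsv=cv2.cvtColor(p,cv2.COLOR_RGB2HSV)
m=((hsv[...,1]<90)&(hsv[...,2]>110)).astype('uint8')
n,l,s,cc=cv2.connectedComponentsWithStats(m)
for i in range(1,n):
    if s[i,4]>30 and 80<cc[i,1]<330: print(s[i],cc[i],cast(im,[cc[i]],36).round(1))
E
```

```text
tray rim65 [[643.0, 344.4, 65.0], [665.6, 206.4, 65.0], [411.9, 166.8, 65.0], [391.8, 299.7, 65.0]]
bin rim45 [[637.3, -211.6, 45.0], [622.5, -362.1, 45.0], [407.3, -330.4, 45.0], [426.0, -180.6, 45.0]]
tin36 [[439.2, -72.4, 36.0]]
leg72 [[559.2, -60.3, 72.0]]
bun42 [[456.7, 69.9, 30.0]]
sb [[555.5, 70.7, 22.0]]
castor [[674.9, -6.4, 40.0]]
red [[338.9, 96.9, 36.0], [342.8, -33.9, 36.0], [335.6, -141.0, 36.0]]
[   0   70   48  157 5224] [ 19.17381317 151.59226646] [[619.3 477.3  36. ]]
[384  71  16  41 454] [392.04405286  90.31497797] [[ 770.1 -281.9   36. ]]
[241 125  31  22 279] [257.59498208 135.36200717] [[663.1  -7.9  36. ]]
[ 344  146   93  127 5769] [380.42243023 211.19171434] [[ 518.2 -250.4   36. ]]
[153 166  25  53 957] [164.79101358 192.63218391] [[542.9 168.7  36. ]]
[273 235  31  30 727] [288.04951857 249.74552957] [[439.7 -71.5  36. ]]
```

View pics/crop0.png

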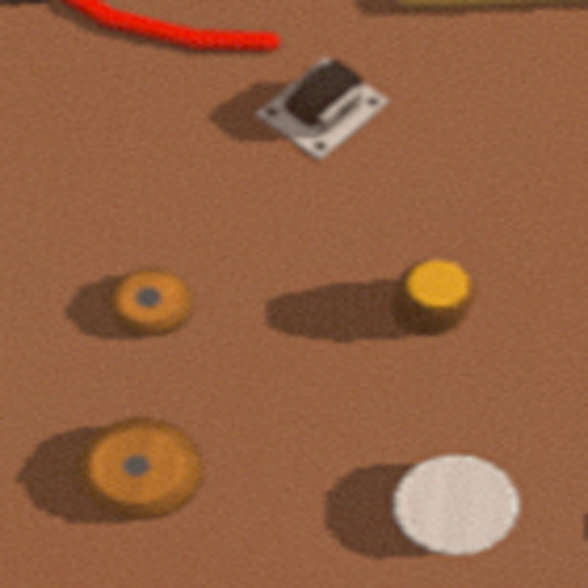

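```bash
python3 - <<'E'
from h import *
im=load('top0')
P=cast(im,[(241.2,133.6),(256.2,147),(272.6,129.2)],4)
L,B,R=P; print(P.round(1),np.linalg.norm(L-B),np.linalg.norm(R-B),'ctr',(L+R)/2)
print('LB ang',np.degrees(np.arctan2(*(L-B)[1::-1])),'RB ang',np.degrees(np.arctan2(*(R-B)[1::-1])))
for s in('wrist0',):
    E=load(s)['extrinsics'];print(-E[:3,:3].T@E[:3,3])
E
```

```text
[[675.8  25.6   4. ]
 [648.2  -5.8   4. ]
 [687.2 -38.4   4. ]] 41.82956939418855 50.80294034798105 ctr [681.48211442  -6.40636422   4.        ]
LB ang 48.76872623863538 RB ang -39.95144790792781
[ 340.38927745 -529.67987685  384.40122855]
```

>>> step_arm([
  [[0.273, 0.371, -0.056, 0, 0, 0.946, 1], [0.273, 0.371, -0.056, 0, 0, 0.946, 1], [0.273, 0.371, -0.056, 0, 0, 0.946, 1], [0.273, 0.371, -0.056, 0, 0, 0.946, 1], [0.273, 0.371, -0.056, 0, 0, 0.946, 1]],
])

```text
t: 0.78
ee_pos: [341.7, -468.2, 390.6]
orientation: [2.902, 1.203, 0.0]
ft_force: [0.2, -0.7, -0.5]
width: 87.8
grasp_force: 0.0
```

>>> step_arm([
  [[0.273, 0.371, -0.056, 0, 0, 0.946, 1], [0.273, 0.371, -0.056, 0, 0, 0.946, 1], [0.273, 0.371, -0.056, 0, 0, 0.946, 1], [0.273, 0.371, -0.056, 0, 0, 0.946, 1], [0.273, 0.371, -0.056, 0, 0, 0.946, 1]],
])

```text
t: 1.4
ee_pos: [409.6, -375.6, 376.5]
orientation: [2.665, 1.663, 0.0]
ft_force: [0.3, -0.5, 0.6]
width: 87.8
grasp_force: 0.0
```

>>> step_arm([
  [[0.273, 0.371, -0.056, 0, 0, 0.946, 1], [0.273, 0.371, -0.056, 0, 0, 0.946, 1], [0.273, 0.371, -0.056, 0, 0, 0.946, 1], [0.273, 0.371, -0.056, 0, 0, 0.946, 1], [0.273, 0.371, -0.056, 0, 0, 0.946, 1]],
])

```text
t: 2.02
ee_pos: [477.7, -282.8, 362.6]
orientation: [2.355, 2.079, 0.0]
ft_force: [0.8, 0.5, -1.2]
width: 87.8
grasp_force: 0.0
```

>>> step_arm([
  [[0.273, 0.371, -0.056, 0, 0, 0.946, 1], [0.273, 0.371, -0.056, 0, 0, 0.946, 1], [0.273, 0.371, -0.056, 0, 0, 0.946, 1], [0.273, 0.371, -0.056, 0, 0, 0.946, 1], [0.273, 0.371, -0.056, 0, 0, 0.946, 1]],
])

```text
t: 2.65
ee_pos: [545.8, -189.9, 348.5]
orientation: [1.982, 2.438, 0.0]
ft_force: [0.7, 0.2, -0.4]
width: 88.2
grasp_force: 0.0
```

>>> step_arm([
  [[0.273, 0.371, -0.056, 0, 0, 0.946, 1], [0.273, 0.371, -0.056, 0, 0, 0.946, 1], [0.273, 0.371, -0.056, 0, 0, 0.946, 1], [0.273, 0.371, -0.056, 0, 0, 0.946, 1], [0.273, 0.371, -0.056, 0, 0, 0.946, 1]],
])

```text
t: 3.28
ee_pos: [614.5, -97.5, 334.5]
orientation: [1.554, 2.73, -0.0]
ft_force: [-0.1, -0.1, -0.6]
width: 87.7
grasp_force: 0.0
```

>>> step_arm([
  [[0.273, 0.371, -0.056, 0, 0, 0.946, 1], [0.273, 0.371, -0.056, 0, 0, 0.946, 1], [0.273, 0.371, -0.056, 0, 0, 0.946, 1], [0.273, 0.371, -0.056, 0, 0, 0.946, 1], [0.273, 0.371, -0.056, 0, 0, 0.946, 1]],
])

```text
t: 3.9
ee_pos: [682.7, -4.8, 320.4]
orientation: [-1.085, -2.948, 0.0]
ft_force: [-0.1, -0.0, 0.4]
width: 87.9
grasp_force: 0.0
```

```bash
python3 - <<'E'
from h import *
im=grab('wrist','w1');o=readout.get_obs();print(o['ee_pos'],o['orientation'],o['qpos'],o['t'])
cv2.imwrite('pics/w1b.png',cv2.resize(im['pixels'][:,:,::-1],(800,600),interpolation=cv2.INTER_CUBIC))
E
```

```text
[683.8741232   -2.80628839 320.24020174] [1.07932030e+00 2.94939673e+00 1.97617334e-03] [-2.16723903e-02  6.01800957e-01  1.54384783e+00  1.06873542e-03
  9.94674676e-01 -8.91431382e-01] 3.95
```

View pics/w1b.png

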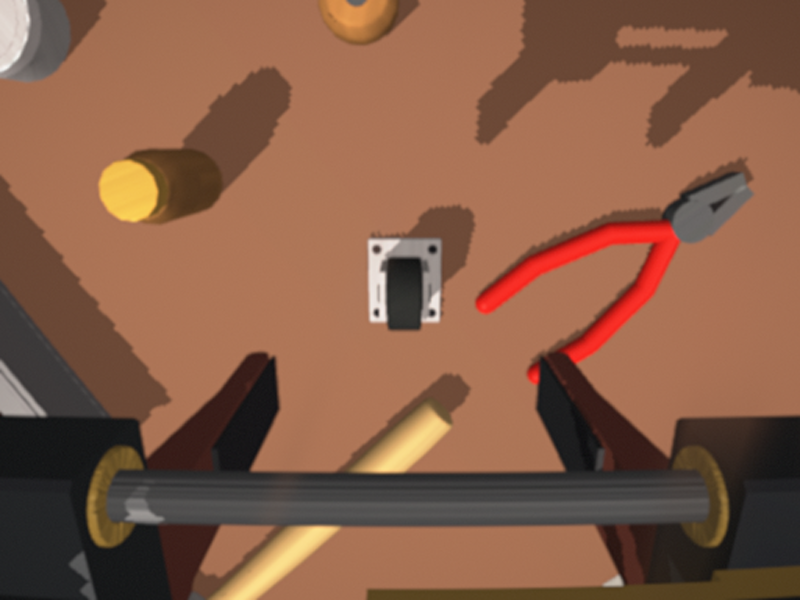

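```bash
python3 - <<'E'
from h import *
im=load('w1');s=512/800
P=cast(im,np.array([(368,238),(440,238),(441,321),(369,321)])*s,4);print(P.round(1),P.mean(0))
d=P[1]-P[0]+P[2]-P[3];print(np.degrees(np.arctan2(d[1],d[0])),np.linalg.norm(P[1]-P[0]),np.linalg.norm(P[2]-P[1]))
print('leg',cast(im,np.array([(129,190)])*s,72),'tin?',cast(im,np.array([(0,40)])*s,36))
E
```

```text
[[647.9  -4.4   4. ]
 [674.5  26.9   4. ]
 [713.3  -4.3   4. ]
 [685.5 -36.9   4. ]] [680.31542869  -4.67093939   4.        ]
49.6173014305905 41.028822559659375 49.7875491488712
leg [[558.703514  -58.7271489  72.       ]] tin? [[455.32203077 -70.73437102  36.        ]]
```

>>> step_arm([
  [[-0.03, -0.02, -0.2, 0, 0, 0, 0.45], [0, 0, -0.2, 0, 0, 0, 0.45], [0, 0, -0.3, 0, 0, 0, 0.45], [0, 0, -0.3, 0, 0, 0, 0.45], [0, 0, -0.3, 0, 0, 0, 0.45]],
])

```text
t: 4.58
ee_pos: [680.1, -7.3, 254.3]
orientation: [-1.092, -2.945, 0.0]
ft_force: [0.2, 0.6, -0.6]
width: 41.9
grasp_force: 0.0
```

```bash
python3 - <<'E'
from h import *
for i in range(2):
  im=grab('wrist','w2');o=readout.get_obs();print(o['ee_pos'],o['width'])
E
```

```text
[679.3871954   -7.27492115 252.29471424] 40.43534720982507
[679.47036423  -7.19023429 253.19756076] 39.5000065238954
```

>>> step_arm([
  [[0, 0.03, -0.3, 0, 0, 0, 0.45], [0, 0, -0.3, 0, 0, 0, 0.45], [0, 0, -0.3, 0, 0, 0, 0.45], [0, 0, -0.2, 0, 0, 0, 0.45], [0, 0, 0, 0, 0, 0, 0.45]],
])

```text
t: 5.3
ee_pos: [680.0, -5.5, 199.5]
orientation: [-1.091, -2.944, 0.001]
ft_force: [0.6, 0.0, -0.1]
width: 39.6
grasp_force: 0.0
```

>>> step_arm([
  [[0, 0, 0, 0, 0, 0, 0.1], [0, 0, 0, 0, 0, 0, 0.1], [0, 0, 0, 0, 0, 0, 0.1], [0, 0, 0, 0, 0, 0, 0.1], [0, 0, 0, 0, 0, 0, 0.1]],
])

```text
t: 5.92
ee_pos: [680.6, -5.5, 201.3]
orientation: [1.091, 2.945, 0.0]
ft_force: [0.7, -0.4, 4.3]
width: 25.5
grasp_force: 30.0
```

>>> step_arm([
  [[0, 0, 0.2, 0, 0, 0, 0.1], [0, 0, 0.5, 0, 0, 0, 0.1], [0, 0, 0.6, 0, 0, 0, 0.1], [0, 0, 0.6, 0, 0, 0, 0.1], [0, 0, 0.6, 0, 0, 0, 0.1]],
])

```text
t: 6.55
ee_pos: [679.9, -5.5, 326.7]
orientation: [-1.091, -2.945, 0.0]
ft_force: [-0.6, 0.6, -2.0]
width: 25.6
grasp_force: 30.0
```

>>> step_arm([
  [[-0.119, 0.361, 0, 0, 0, 0.833, 0.1], [-0.119, 0.361, 0, 0, 0, 0.833, 0.1], [-0.119, 0.361, 0, 0, 0, 0.833, 0.1], [-0.119, 0.361, 0, 0, 0, 0.833, 0.1], [-0.119, 0.361, 0, 0, 0, 0.833, 0.1]],
])

```text
t: 7.18
ee_pos: [649.9, 86.3, 325.0]
orientation: [-0.646, -3.073, 0.001]
ft_force: [0.1, -1.2, -0.9]
width: 25.6
grasp_force: 30.0
```

>>> step_arm([
  [[-0.119, 0.361, 0, 0, 0, 0.833, 0.1], [-0.119, 0.361, 0, 0, 0, 0.833, 0.1], [-0.119, 0.361, 0, 0, 0, 0.833, 0.1], [-0.119, 0.361, 0, 0, 0, 0.833, 0.1], [-0.119, 0.361, 0, 0, 0, 0.833, 0.1]],
])

```text
t: 7.8
ee_pos: [620.4, 176.1, 325.7]
orientation: [0.195, 3.135, 0.0]
ft_force: [1.3, -0.4, -1.1]
width: 26.0
grasp_force: 30.0
```

>>> step_arm([
  [[-0.119, 0.361, 0, 0, 0, 0.833, 0.1], [-0.119, 0.361, 0, 0, 0, 0.833, 0.1], [-0.119, 0.361, 0, 0, 0, 0.833, 0.1], [-0.119, 0.361, 0, 0, 0, 0.833, 0.1], [-0.119, 0.361, 0, 0, 0, 0.833, 0.1]],
])

```text
t: 8.43
ee_pos: [590.7, 266.4, 325.7]
orientation: [0.262, -3.131, -0.0]
ft_force: [0.1, 0.7, -1.3]
width: 25.7
grasp_force: 30.0
```

```bash
python3 - <<'E'
from h import *
im=grab('wrist','w3');o=readout.get_obs();print(o['ee_pos'],o['width'],o['qpos'])
cv2.imwrite('pics/w3b.png',cv2.resize(im['pixels'][:,:,::-1],(800,600),interpolation=cv2.INTER_CUBIC))
E
```

```text
[590.03873007 268.20341559 325.68419699] 25.611327427492917 [ 4.08088012e-01  5.48066515e-01  1.62818079e+00  1.13427509e-03
  9.65127064e-01 -1.33318008e+00]
```

View pics/w3b.png

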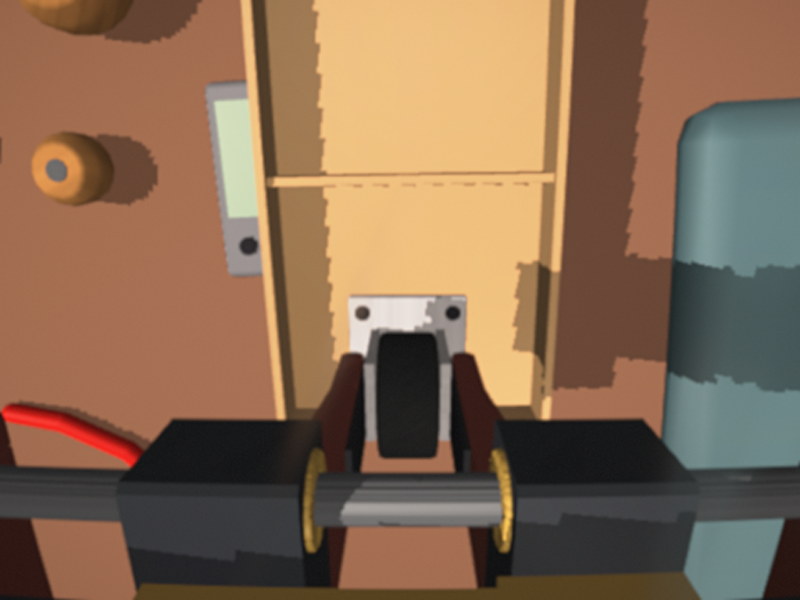

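```bash
python3 - <<'E'
from h import *
im=load('w3');s=512/800
P=cast(im,np.array([(257,182),(567,178),(270,182),(556,178),(247,0),(577,0),(276,415),(550,415)])*s,65);print(P.round(1))
c=(P[0]+P[1])/2;c2=(P[2]+P[3])/2;print(c,c2,np.linalg.norm(P[0]-P[1]))
d=P[1]-P[0];y=np.degrees(np.arctan2(d[1],d[0]))-90;print(y)
d=(P[6]+P[7]-P[4]-P[5]);y=np.degrees(np.arctan2(d[1],d[0]));print(y)
u=np.array([np.cos(np.radians(y)),np.sin(np.radians(y))]);print(c[:2]+64*u,c[:2]-64*u)
E
```

```text
[[541.1 188.9  65. ]
 [516.  326.9  65. ]
 [540.2 194.8  65. ]
 [516.9 322.   65. ]
 [466.3 176.9  65. ]
 [443.1 313.8  65. ]
 [656.5 209.   65. ]
 [633.1 347.9  65. ]]
[528.57280875 257.92078284  65.        ] [528.54152829 258.37728353  65.        ] 140.2231912596686
10.316770156239457
9.86613044912745
[591.62629914 268.88697404] [465.51931836 246.95459164]
```

```bash
python3 - <<'E'
from h import *
a=load('w3');im=grab('wrist','w4');im=grab('wrist','w4');o=readout.get_obs();print(o['ee_pos'])
g=lambda p:cv2.cvtColor(p,cv2.COLOR_RGB2GRAY)[60:200,140:380].astype('float32')
print(cv2.phaseCorrelate(g(a['pixels']),g(im['pixels'])), (im['extrinsics']-a['extrinsics'])[:3,3])
for E in(a['extrinsics'],im['extrinsics']): print(-E[:3,:3].T@E[:3,3])
s0=load('scene0')
E=s0
P=np.array([[591.6,268.9,65],[465.5,247,65]])
# predicted outer rim corners for both hypotheses
for cy in(254.5,258):
  u=np.array([np.cos(.169),np.sin(.169)]);v=np.array([-u[1],u[0]])
  C=[np.r_[np.array([528.4,cy])+a_*130*u+b*70*v,65] for a_,b in((-1,-1),(-1,1),(1,1),(1,-1))]
  print(cy,'scene',proj(s0,C).round(1).tolist(),'top',proj(load('top0'),C).round(1).tolist())
E
```

```text
[590.70542837 266.23448154 325.63123718]
((-0.9552205880708868, 0.0514769123027321), 0.9424459824959437) [-0.90467738  0.14768849 -0.0397383 ]
[516.35645256 253.59587121 306.08159456]
[516.09463522 254.33518887 306.08155821]
254.5 scene [[304.6, 120.9], [349.6, 103.1], [408.7, 175.0], [360.1, 197.4]] top [[160.7, 260.0], [86.9, 269.8], [76.6, 136.1], [146.6, 125.6]]
258 scene [[305.9, 120.6], [350.8, 102.8], [410.0, 174.7], [361.5, 197.0]] top [[158.8, 259.9], [85.1, 269.7], [74.9, 136.1], [144.8, 125.6]]
```

>>> step_arm([
  [[0.01, 0.03, -0.4, 0, 0, 0.05, 0.1], [0, 0, -0.5, 0, 0, 0, 0.1], [0, 0, -0.4, 0, 0, 0, 0.1], [0, 0, -0.2, 0, 0, 0, 0.1], [0, 0, -0.1, 0, 0, 0, 0.1]],
])

```text
t: 9.2
ee_pos: [591.6, 266.5, 244.8]
orientation: [0.26, -3.13, 0.0]
ft_force: [-0.5, 0.4, -1.2]
width: 25.6
grasp_force: 30.0
```

>>> step_arm([
  [[0, 0, -0.06, 0, 0, 0, 0.1], [0, 0, -0.03, 0, 0, 0, 0.1], [0, 0, 0, 0, 0, 0, 0.1], [0, 0, 0, 0, 0, 0, 0.1], [0, 0, 0, 0, 0, 0, 0.1]],
])

```text
t: 9.82
ee_pos: [591.6, 266.8, 241.4]
orientation: [-0.261, 3.13, 0.0]
ft_force: [0.0, 0.7, -1.4]
width: 26.0
grasp_force: 30.0
```

```bash
python3 - <<'E'
from h import *
im=grab('scene','s1');o=readout.get_obs();print(o['ee_pos'],o['width'],o['ft_force'])
cv2.imwrite('pics/s1b.png',cv2.resize(im['pixels'][70:220,280:440,::-1],None,fx=4,fy=4,interpolation=cv2.INTER_CUBIC))
E
```

```text
[591.62716598 266.71970111 241.3935671 ] 25.62148721265162 [-0.10862085  0.41881741 -2.75785221]
```

View pics/s1b.png

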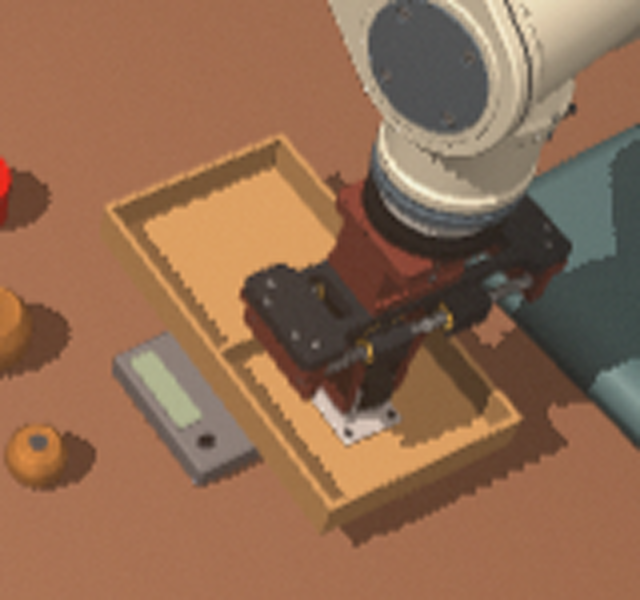

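>>> step_arm([
  [[0, 0.01, -0.015, 0, 0, 0, 0.1], [0, 0, -0.01, 0, 0, 0, 0.1], [0, 0, 0, 0, 0, 0, 0.1], [0, 0, 0, 0, 0, 0, 0.1], [0, 0, 0, 0, 0, 0, 0.1]],
])

```text
t: 10.5
ee_pos: [591.6, 267.3, 240.2]
orientation: [-0.261, 3.131, 0.0]
ft_force: [-0.6, -0.0, 4.2]
width: 25.3
grasp_force: 30.0
```

Touching. Release gently, then rise.

>>> step_arm([
  [[0, 0, 0, 0, 0, 0, 0.35], [0, 0, 0, 0, 0, 0, 0.4], [0, 0, 0, 0, 0, 0, 0.5], [0, 0, 0, 0, 0, 0, 0.5], [0, 0, 0, 0, 0, 0, 0.5]],
])

```text
t: 11.12
ee_pos: [591.6, 267.2, 239.9]
orientation: [0.261, -3.131, 0.0]
ft_force: [-0.5, 0.0, 0.1]
width: 43.9
grasp_force: 0.0
```

>>> step_arm([
  [[0, 0, 0.2, 0, 0, 0, 0.5], [0, 0, 0.4, 0, 0, 0, 0.5], [0, 0, 0.5, 0, 0, 0, 0.5], [0, 0, 0.5, 0, 0, 0, 0.7], [0, 0, 0.4, 0, 0, 0, 1]],
])

```text
t: 11.75
ee_pos: [591.8, 267.3, 342.6]
orientation: [-0.261, 3.129, 0.001]
ft_force: [-0.1, -0.4, -0.3]
width: 60.4
grasp_force: 0.0
```

```bash
python3 - <<'E'
from h import *
im=grab('wrist','w5');im=grab('wrist','w5');o=readout.get_obs();print(o['ee_pos'],o['width'])
cv2.imwrite('pics/w5b.png',cv2.resize(im['pixels'][:,:,::-1],(800,600),interpolation=cv2.INTER_CUBIC))
E
```

```text
[592.31966698 267.55279457 343.41016886] 68.2460380207253
```

View pics/w5b.png

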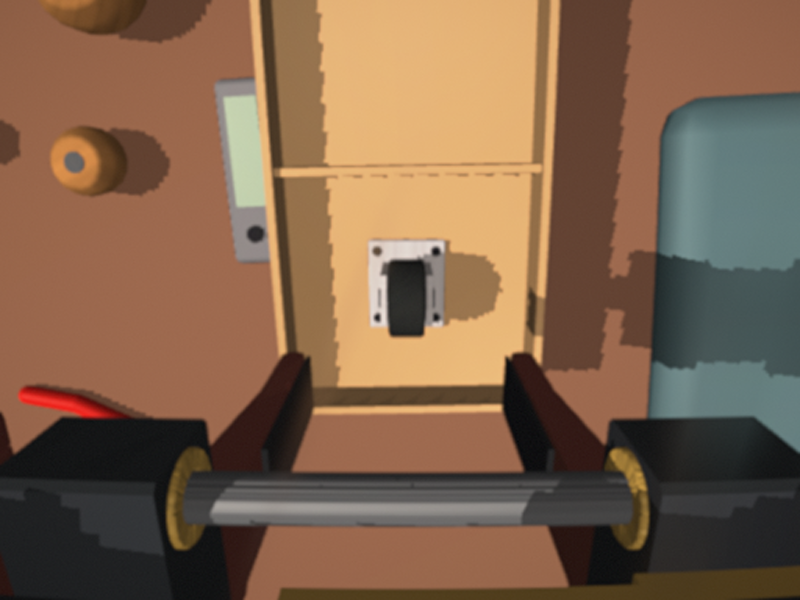

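```bash
python3 - <<'E'
from h import *
im=load('w5');s=512/800
a=cast(im,np.array([(408,171),(408,409)])*s,65);b=cast(im,np.array([(369,240),(445,240),(445,327),(370,327)])*s,43).mean(0)
print(a,b,np.linalg.norm(a[0]-b),np.linalg.norm(a[1]-b))
w=cast(im,np.array([(264,171),(551,165)])*s,65);print(w,w.mean(0))
E
```

```text
[[529.21597738 257.56238235  65.        ]
 [655.04468255 278.8066051   65.        ]] [590.87182765 267.62615765  43.        ] 66.23234440276381 68.7543286772456
[[540.52117512 188.59733297  65.        ]
 [514.6235989  325.34817905  65.        ]] [527.57238701 256.97275601  65.        ]
```

>>> step_arm([
  [[-0.304, -0.678, 0, 0, 0, 0, 1], [-0.304, -0.678, 0, 0, 0, 0, 1], [-0.304, -0.678, 0, 0, 0, 0, 1], [-0.304, -0.678, 0, 0, 0, 0, 1], [-0.304, -0.678, 0, 0, 0, 0, 1]],
])

```text
t: 12.48
ee_pos: [514.7, 96.7, 339.4]
orientation: [0.261, -3.13, 0.0]
ft_force: [0.8, -0.3, -0.2]
width: 87.8
grasp_force: 0.0
```

>>> step_arm([
  [[-0.304, -0.678, -0.1, 0, 0, 0, 1], [-0.304, -0.678, -0.2, 0, 0, 0, 1], [-0.304, -0.678, -0.2, 0, 0, 0, 1], [-0.304, -0.678, -0.2, 0, 0, 0, 1], [-0.304, -0.678, -0.1, 0, 0, 0, 1]],
])

```text
t: 13.1
ee_pos: [438.6, -72.7, 299.1]
orientation: [0.261, -3.129, -0.001]
ft_force: [1.3, 0.1, -0.8]
width: 87.8
grasp_force: 0.0
```

```bash
cat > look.py <<'E'
from h import *
import sys
im=grab('wrist',sys.argv[1]);im=grab('wrist',sys.argv[1]);o=readout.get_obs();print(o['ee_pos'],o['width'],o['t'])
cv2.imwrite('pics/'+sys.argv[1]+'b.png',cv2.resize(im['pixels'][:,:,::-1],(800,600),interpolation=cv2.INTER_CUBIC))
E
python3 look.py w6; python3 - <<'E'
from h import *
im=load('w6');hsv=cv2.cvtColor(im['pixels'],cv2.COLOR_RGB2HSV)
m=((hsv[...,1]<60)&(hsv[...,2]>140)).astype('uint8')
n,l,s,cc=cv2.connectedComponentsWithStats(m)
for i in range(1,n):
    if s[i,4]>300: print(s[i],cc[i],cast(im,[cc[i]],36).round(1))
E
```

```text
[437.81941675 -73.57365717 298.96120118] 88.03173573039092 13.2
[    0   130   119   157 12307] [ 54.27764687 206.69675794] [[ 468.9 -233.    36. ]]
[ 96 166  30 123 525] [111.08571429 223.93142857] [[ 475.5 -187.2   36. ]]
[ 228  166   73   72 4112] [263.66707198 201.44917315] [[437.4 -72.4  36. ]]
[  95  320  246   10 1906] [215.97324239 324.89979014] [[553.7 -94.1  36. ]]
```

View pics/w6b.png

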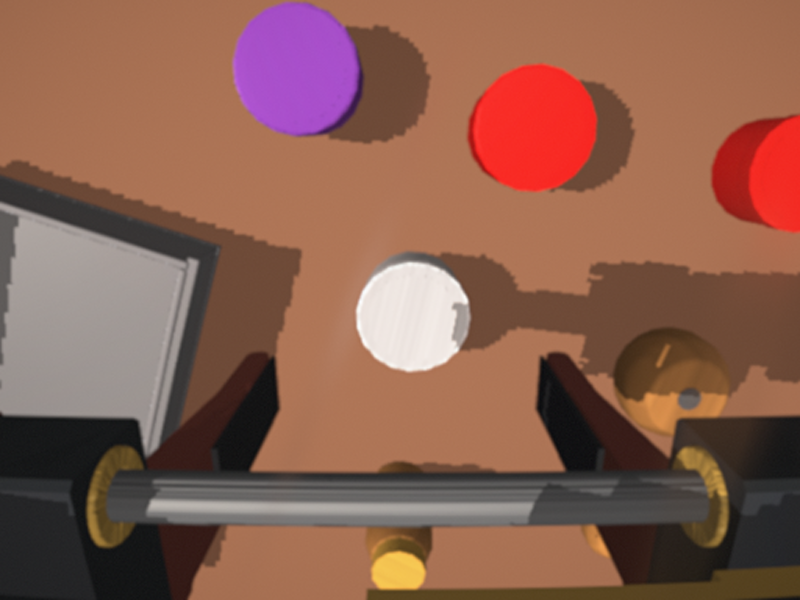

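>>> step_arm([
  [[-0.02, 0, -0.4, 0, 0, 0, 1], [0, 0, -0.6, 0, 0, 0, 1], [0, 0, -0.6, 0, 0, 0, 1], [0, 0, -0.4, 0, 0, 0, 1], [0, 0, -0.26, 0, 0, 0, 1]],
])

```text
t: 13.82
ee_pos: [438.7, -71.2, 185.9]
orientation: [0.261, -3.13, -0.001]
ft_force: [0.3, -0.0, 0.8]
width: 87.7
grasp_force: 0.0
```

>>> step_arm([
  [[0, 0, 0, 0, 0, 0, 0.65], [0, 0, 0, 0, 0, 0, 0.5], [0, 0, 0, 0, 0, 0, 0.4], [0, 0, 0, 0, 0, 0, 0.4], [0, 0, 0, 0, 0, 0, 0.4]],
])

```text
t: 14.45
ee_pos: [438.8, -71.8, 187.5]
orientation: [-0.261, 3.13, -0.0]
ft_force: [0.0, 1.1, 7.0]
width: 53.7
grasp_force: 30.0
```

>>> step_arm([
  [[0, 0, 0.2, 0, 0, 0, 0.4], [0, 0, 0.5, 0, 0, 0, 0.4], [0, 0, 0.6, 0, 0, 0, 0.4], [0, 0, 0.6, 0, 0, 0, 0.4], [0, 0, 0.6, 0, 0, 0, 0.4]],
])

```text
t: 15.08
ee_pos: [438.2, -71.7, 313.3]
orientation: [0.261, -3.131, 0.0]
ft_force: [-0.0, 0.3, -1.6]
width: 53.4
grasp_force: 30.0
```

>>> step_arm([
  [[0.054, 0.636, 0, 0, 0, 0, 0.4], [0.054, 0.636, 0, 0, 0, 0, 0.4], [0.054, 0.636, 0, 0, 0, 0, 0.4], [0.054, 0.636, 0, 0, 0, 0, 0.4], [0.054, 0.636, 0, 0, 0, 0, 0.4]],
])

```text
t: 15.7
ee_pos: [451.7, 88.2, 312.4]
orientation: [-0.261, 3.131, -0.0]
ft_force: [0.8, -0.5, -1.3]
width: 53.5
grasp_force: 30.0
```

>>> step_arm([
  [[0.054, 0.636, 0, 0, 0, 0, 0.4], [0.054, 0.636, 0, 0, 0, 0, 0.4], [0.054, 0.636, 0, 0, 0, 0, 0.4], [0.054, 0.636, 0, 0, 0, 0, 0.4], [0.054, 0.636, 0, 0, 0, 0, 0.4]],
])

```text
t: 16.32
ee_pos: [465.3, 247.1, 312.3]
orientation: [0.261, -3.131, 0.0]
ft_force: [-0.2, -0.7, -2.1]
width: 53.2
grasp_force: 30.0
```

>>> step_arm([
  [[0, 0, 0, 0, 0, 0, 0.4], [0, 0, -0.2, 0, 0, 0, 0.4], [0, 0, -0.4, 0, 0, 0, 0.4], [0, 0, -0.4, 0, 0, 0, 0.4], [0, 0, -0.4, 0, 0, 0, 0.4]],
])

```text
t: 16.95
ee_pos: [465.2, 244.8, 240.8]
orientation: [0.259, -3.13, 0.001]
ft_force: [-0.3, -0.6, -1.7]
width: 53.8
grasp_force: 30.0
```

```bash
python3 look.py w7
```

```text
[464.5002973  244.59401811 239.78070688] 53.60102006684834 17.05
```

View pics/w7b.png

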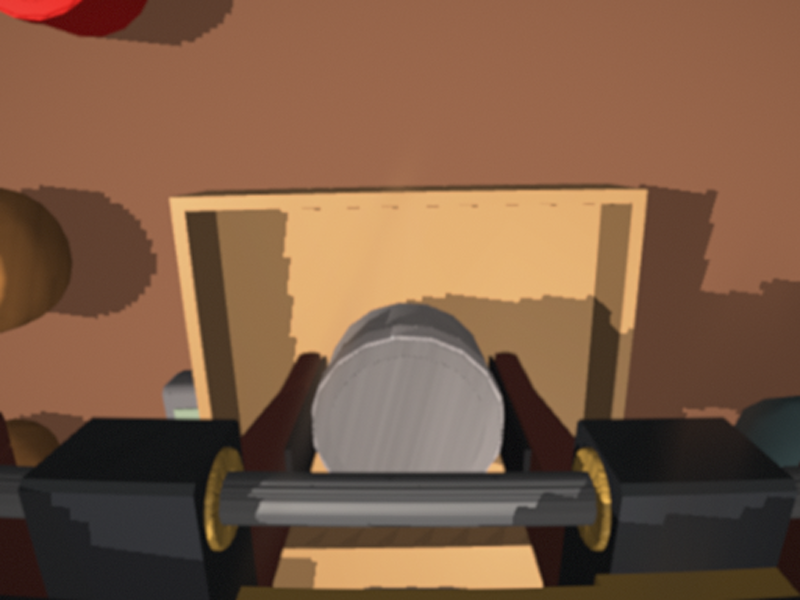

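>>> step_arm([
  [[0.01, 0.02, -0.15, 0, 0, 0, 0.4], [0, 0, -0.1, 0, 0, 0, 0.4], [0, 0, -0.04, 0, 0, 0, 0.4], [0, 0, 0, 0, 0, 0, 0.4], [0, 0, 0, 0, 0, 0, 0.4]],
])

```text
t: 17.68
ee_pos: [466.1, 247.3, 227.7]
orientation: [-0.261, 3.13, 0.0]
ft_force: [-0.4, -0.3, -0.7]
width: 53.5
grasp_force: 30.0
```

>>> step_arm([
  [[0, 0, -0.015, 0, 0, 0, 0.4], [0, 0, 0, 0, 0, 0, 0.4], [0, 0, 0, 0, 0, 0, 0.4], [0, 0, 0, 0, 0, 0, 0.4], [0, 0, 0, 0, 0, 0, 0.4]],
])

```text
t: 18.3
ee_pos: [466.1, 247.2, 226.7]
orientation: [0.261, -3.131, -0.0]
ft_force: [0.3, -0.2, -1.1]
width: 53.4
grasp_force: 30.0
```

```bash
python3 - <<'E'
from h import *
im=load('w7');s=512/800
print(cast(im,np.array([(408,189),(173,199),(647,187)])*s,65))
print([readout.get_obs()[k] for k in('ee_pos','ft_force')])
E
```

```text
[[400.08743381 233.4699882   65.        ]
 [413.93946379 165.61873064  65.        ]
 [387.56121578 302.30643009  65.        ]]
[array([466.0695576 , 247.21491012, 226.65139422]), array([ 0.30634256, -0.19290157, -1.13096497])]
```

>>> step_arm([
  [[0, -0.01, -0.02, 0, 0, 0, 0.4], [0, 0, 0, 0, 0, 0, 0.4], [0, 0, 0, 0, 0, 0, 0.4], [0, 0, 0, 0, 0, 0, 0.4], [0, 0, 0, 0, 0, 0, 0.4]],
])

```text
t: 18.92
ee_pos: [466.1, 247.1, 226.5]
orientation: [-0.261, 3.13, 0.001]
ft_force: [-3.5, 1.6, 8.5]
width: 53.5
grasp_force: 30.0
```

>>> step_arm([
  [[0, 0, 0.012, 0, 0, 0, 0.4], [0, 0, 0, 0, 0, 0, 0.4], [0, 0, 0, 0, 0, 0, 0.65], [0, 0, 0, 0, 0, 0, 0.7], [0, 0, 0, 0, 0, 0, 0.8]],
])

```text
t: 19.55
ee_pos: [466.1, 246.7, 226.1]
orientation: [0.261, -3.131, 0.0]
ft_force: [-0.8, -0.4, 0.7]
width: 67.8
grasp_force: 0.0
```

>>> step_arm([
  [[0, 0, 0, 0, 0, 0, 0.85], [0, 0, 0.2, 0, 0, 0, 0.85], [0, 0, 0.5, 0, 0, 0, 0.85], [0, 0, 0.6, 0, 0, 0, 0.9], [0, 0, 0.7, 0, 0, 0, 1]],
])

```text
t: 20.18
ee_pos: [465.9, 246.6, 327.5]
orientation: [0.261, -3.13, 0.0]
ft_force: [0.5, -0.1, -0.4]
width: 85.3
grasp_force: 0.0
```

```bash
python3 look.py w8
```

```text
[467.14654951 247.25483966 330.24040396] 87.89844550300457 20.275
```

View pics/w8b.png

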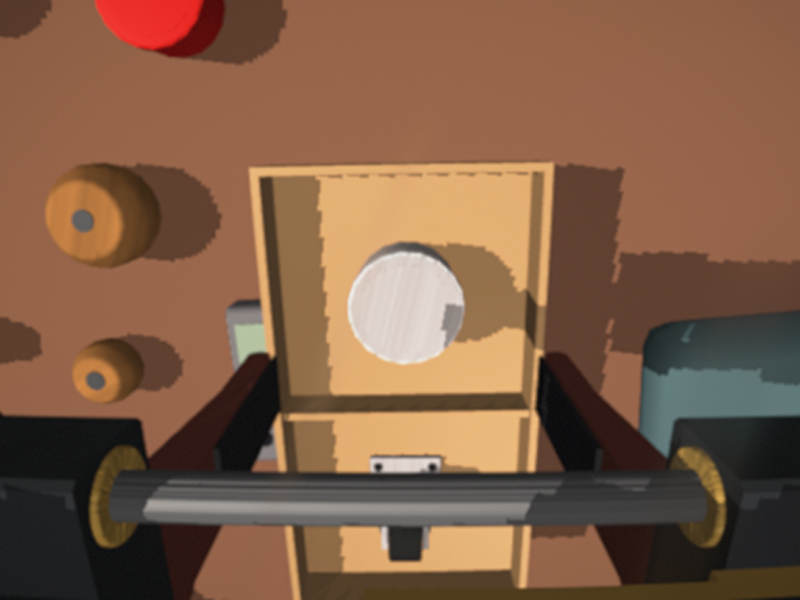

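```bash
python3 - <<'E'
from h import *
im=load('w8');s=512/800
print(cast(im,np.array([(83,220)])*s,42),cast(im,np.array([(103,215)])*s,21))
t=load('top0'); print(cast(t,[(180+137/4.2,100+466/3.36)],42), cast(t,[(180+145/4.2,100+468/3.36)],21), 'leg',cast(t,[(180+438/4.2,100+283/3.36)],72))
E
```

```text
[[455.98069893  72.87031596  42.        ]] [[456.21163377  71.97162479  21.        ]]
[[456.20387063  71.59147913  42.        ]] [[456.93693347  69.62969724  21.        ]] leg [[558.71932585 -59.91488589  72.        ]]
```

>>> step_arm([
  [[-0.039, -0.699, 0, 0, 0, 0, 1], [-0.039, -0.699, 0, 0, 0, 0, 1], [-0.039, -0.699, 0, 0, 0, 0, 1], [-0.039, -0.699, 0, 0, 0, 0, 1], [-0.039, -0.699, -0.2, 0, 0, 0, 1]],
])

```text
t: 20.9
ee_pos: [456.2, 70.9, 316.4]
orientation: [-0.261, 3.13, 0.0]
ft_force: [0.0, -0.1, -0.5]
width: 87.9
grasp_force: 0.0
```

>>> step_arm([
  [[0, 0, -0.5, 0, 0, 0, 1], [0, 0, -0.6, 0, 0, 0, 1], [0, 0, -0.6, 0, 0, 0, 1], [0, 0, -0.5, 0, 0, 0, 1], [0, 0, -0.38, 0, 0, 0, 1]],
])

```text
t: 21.52
ee_pos: [455.8, 71.9, 185.9]
orientation: [0.261, -3.129, 0.0]
ft_force: [0.3, -0.5, 0.3]
width: 87.9
grasp_force: 0.0
```

>>> step_arm([
  [[0, 0, 0, 0, 0, 0, 0.7], [0, 0, 0, 0, 0, 0, 0.6], [0, 0, 0, 0, 0, 0, 0.45], [0, 0, 0, 0, 0, 0, 0.45], [0, 0, 0, 0, 0, 0, 0.45]],
])

```text
t: 22.15
ee_pos: [456.6, 72.0, 188.0]
orientation: [-0.261, 3.129, 0.0]
ft_force: [-0.8, 1.0, 7.8]
width: 57.5
grasp_force: 30.0
```

>>> step_arm([
  [[0, 0, 0.2, 0, 0, 0, 0.45], [0, 0, 0.5, 0, 0, 0, 0.45], [0, 0, 0.6, 0, 0, 0, 0.45], [0, 0, 0.6, 0, 0, 0, 0.45], [0, 0, 0.4, 0, 0, 0, 0.45]],
])

```text
t: 22.78
ee_pos: [456.3, 71.9, 304.1]
orientation: [-0.261, 3.129, 0.0]
ft_force: [-0.4, 0.9, -0.5]
width: 56.9
grasp_force: 30.0
```

>>> step_arm([
  [[0.039, -0.672, 0, 0, 0, -0.45, 0.45], [0.039, -0.672, 0, 0, 0, -0.45, 0.45], [0.039, -0.672, 0, 0, 0, -0.45, 0.45], [0.039, -0.672, 0, 0, 0, -0.45, 0.45], [0.039, -0.672, 0, 0, 0, -0.45, 0.45]],
])

```text
t: 23.4
ee_pos: [465.8, -97.1, 302.8]
orientation: [-0.013, 3.141, -0.0]
ft_force: [0.3, 0.2, -1.1]
width: 57.1
grasp_force: 30.0
```

>>> step_arm([
  [[0.039, -0.672, 0, 0, 0, -0.45, 0.45], [0.039, -0.672, 0, 0, 0, -0.45, 0.45], [0.039, -0.672, 0, 0, 0, -0.45, 0.45], [0.039, -0.672, 0, 0, 0, -0.45, 0.45], [0.039, -0.672, 0, 0, 0, -0.45, 0.45]],
])

```text
t: 24.02
ee_pos: [475.5, -265.1, 302.8]
orientation: [-0.234, -3.133, -0.0]
ft_force: [0.1, 0.4, -1.0]
width: 57.1
grasp_force: 30.0
```

```bash
python3 look.py w9
```

```text
[ 475.95973256 -266.53975231  302.98727608] 57.16190352397635 24.125
```

View pics/w9b.png

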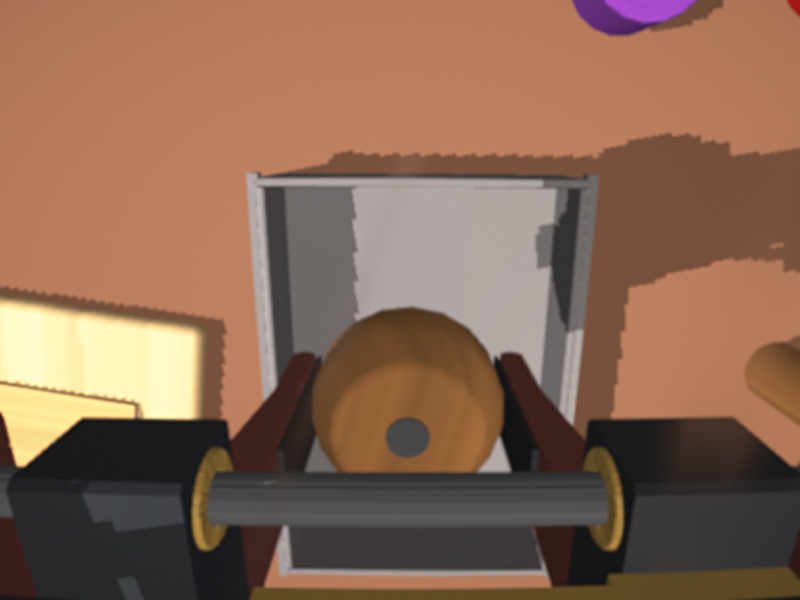

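```bash
python3 - <<'E'
from h import *
im=load('w9');s=512/800
P=cast(im,np.array([(248,177),(598,180),(547,573),(283,573)])*s,45);print(P.round(1),P.mean(0))
d=P[2]+P[3]-P[0]-P[1];print(np.degrees(np.arctan2(d[1],d[0])),np.linalg.norm(d)/2,np.linalg.norm(P[0]-P[1]))
u=d[:2]/np.linalg.norm(d);print(P.mean(0)[:2]-48*u,P.mean(0)[:2]+48*u)
E
```

```text
[[ 402.8 -329.7   45. ]
 [ 427.4 -174.9   45. ]
 [ 642.6 -213.3   45. ]
 [ 620.1 -362.5   45. ]] [ 523.22406597 -270.11710078   45.        ]
-9.341314646479152 219.1598022057778 156.72033918654677
[ 475.86059727 -262.32596266] [ 570.58753466 -277.90823891]
```

>>> step_arm([
  [[0, 0.03, -0.4, 0, 0, 0, 0.45], [0, 0, -0.5, 0, 0, 0, 0.45], [0, 0, -0.5, 0, 0, 0, 0.45], [0, 0, -0.45, 0, 0, 0, 0.45], [0, 0, -0.25, 0, 0, 0, 0.45]],
])

```text
t: 24.75
ee_pos: [475.4, -261.6, 196.5]
orientation: [-0.231, -3.131, -0.001]
ft_force: [-1.2, -0.8, -0.8]
width: 56.9
grasp_force: 30.0
```

>>> step_arm([
  [[0, 0, -0.06, 0, 0, 0, 0.45], [0, 0, -0.03, 0, 0, 0, 0.45], [0, 0, 0, 0, 0, 0, 0.45], [0, 0, 0, 0, 0, 0, 0.45], [0, 0, 0, 0, 0, 0, 0.45]],
])

```text
t: 25.38
ee_pos: [475.9, -262.6, 193.1]
orientation: [0.232, 3.133, -0.0]
ft_force: [-0.3, 0.3, 0.4]
width: 57.1
grasp_force: 30.0
```

>>> step_arm([
  [[0, 0, -0.02, 0, 0, 0, 0.45], [0, 0, 0, 0, 0, 0, 0.45], [0, 0, 0, 0, 0, 0, 0.45], [0, 0, 0, 0, 0, 0, 0.45], [0, 0, 0, 0, 0, 0, 0.45]],
])

```text
t: 26.0
ee_pos: [475.9, -262.6, 192.0]
orientation: [0.232, 3.133, -0.0]
ft_force: [-0.7, -0.8, 5.1]
width: 57.2
grasp_force: 30.0
```

>>> step_arm([
  [[0, 0, 0, 0, 0, 0, 0.7], [0, 0, 0, 0, 0, 0, 0.8], [0, 0, 0, 0, 0, 0, 0.85], [0, 0, 0, 0, 0, 0, 0.85], [0, 0, 0.2, 0, 0, 0, 0.85]],
])

```text
t: 26.62
ee_pos: [475.5, -262.4, 201.5]
orientation: [-0.232, -3.132, -0.001]
ft_force: [-0.6, -0.5, 0.1]
width: 74.6
grasp_force: 0.0
```

>>> step_arm([
  [[0, 0, 0.5, 0, 0, 0, 0.85], [0, 0, 0.6, 0, 0, 0, 0.85], [0, 0, 0.6, 0, 0, 0, 0.85], [0, 0, 0.5, 0, 0, 0, 0.85], [0, 0, 0.3, 0, 0, 0, 0.85]],
])

```text
t: 27.25
ee_pos: [475.9, -262.6, 328.7]
orientation: [0.232, 3.131, -0.002]
ft_force: [0.2, -0.4, 0.2]
width: 74.6
grasp_force: 0.0
```

>>> step_arm([
  [[0.166, 0.406, 0, 0, 0, 0, 0.85], [0.166, 0.406, 0, 0, 0, 0, 0.85], [0.166, 0.406, 0, 0, 0, 0, 0.85], [0.166, 0.406, 0, 0, 0, 0, 0.85], [0.166, 0.406, 0, 0, 0, 0, 0.85]],
])

```text
t: 27.88
ee_pos: [517.4, -160.3, 326.7]
orientation: [-0.232, -3.132, -0.0]
ft_force: [-0.1, 0.1, 0.7]
width: 74.6
grasp_force: 0.0
```

>>> step_arm([
  [[0.166, 0.406, 0, 0, 0, 0, 0.85], [0.166, 0.406, 0, 0, 0, 0, 0.85], [0.166, 0.406, 0, 0, 0, 0, 0.85], [0.166, 0.406, 0, 0, 0, 0, 0.85], [0.166, 0.406, 0, 0, 0, 0, 0.85]],
])

```text
t: 28.5
ee_pos: [558.9, -58.8, 326.7]
orientation: [-0.232, -3.132, -0.0]
ft_force: [0.0, -0.4, 0.8]
width: 74.9
grasp_force: 0.0
```

```bash
python3 look.py w10; python3 - <<'E'
from h import *
im=load('w10');hsv=cv2.cvtColor(im['pixels'],cv2.COLOR_RGB2HSV)
m=((hsv[...,0]>18)&(hsv[...,0]<30)&(hsv[...,1]>140)&(hsv[...,2]>170)).astype('uint8')
n,l,s,cc=cv2.connectedComponentsWithStats(m)
for i in range(1,n):
    if s[i,4]>150: print(s[i],cc[i],cast(im,[cc[i]],72).round(1))
E
```

```text
[559.18432786 -58.1867329  326.72002907] 74.49582684259427 28.6
[240 185  36  33 931] [257.26100967 200.60902256] [[558.2 -59.3  72. ]]
```

>>> step_arm([
  [[0, 0, -0.4, 0, 0, 0, 0.85], [0, 0, -0.6, 0, 0, 0, 0.85], [0, 0, -0.7, 0, 0, 0, 0.85], [0, 0, -0.5, 0, 0, 0, 0.85], [0, 0, -0.36, 0, 0, 0, 0.85]],
])

```text
t: 29.22
ee_pos: [558.3, -60.2, 197.6]
orientation: [-0.233, -3.132, 0.0]
ft_force: [0.5, 0.4, 0.3]
width: 74.6
grasp_force: 0.0
```

>>> step_arm([
  [[0, 0, 0, 0, 0, 0, 0.5], [0, 0, 0, 0, 0, 0, 0.4], [0, 0, 0, 0, 0, 0, 0.2], [0, 0, 0, 0, 0, 0, 0.2], [0, 0, 0, 0, 0, 0, 0.2]],
])

```text
t: 29.85
ee_pos: [559.1, -59.5, 199.5]
orientation: [0.232, 3.132, -0.0]
ft_force: [0.3, 0.9, 4.6]
width: 35.6
grasp_force: 30.0
```

>>> step_arm([
  [[0, 0, 0, 0, 0, 0, 0.2], [0, 0, 0, 0, 0, 0, 0.2], [0, 0, 0.3, 0, 0, 0, 0.2], [0, 0, 0.6, 0, 0, 0, 0.2], [0, 0, 0.6, 0, 0, 0, 0.2]],
])

```text
t: 30.48
ee_pos: [558.7, -59.5, 275.1]
orientation: [-0.232, -3.133, 0.0]
ft_force: [0.2, 0.0, -0.8]
width: 35.2
grasp_force: 30.0
```

>>> step_arm([
  [[0.024, -0.436, 0.14, 0, 0, 0, 0.2], [0.024, -0.436, 0.14, 0, 0, 0, 0.2], [0.024, -0.436, 0.14, 0, 0, 0, 0.2], [0.024, -0.436, 0.14, 0, 0, 0, 0.2], [0.024, -0.436, 0.14, 0, 0, 0, 0.2]],
])

```text
t: 31.1
ee_pos: [564.8, -170.2, 309.0]
orientation: [-0.233, -3.132, -0.0]
ft_force: [-0.7, -0.1, -0.4]
width: 35.6
grasp_force: 30.0
```

>>> step_arm([
  [[0.024, -0.436, 0, 0, 0, 0, 0.2], [0.024, -0.436, 0, 0, 0, 0, 0.2], [0.024, -0.436, 0, 0, 0, 0, 0.2], [0.024, -0.436, 0, 0, 0, 0, 0.2], [0.024, -0.436, 0, 0, 0, 0, 0.2]],
])

```text
t: 31.72
ee_pos: [570.9, -279.0, 308.6]
orientation: [-0.232, -3.133, -0.0]
ft_force: [0.2, -0.3, 0.2]
width: 35.2
grasp_force: 30.0
```

>>> step_arm([
  [[0, 0, 0, 0, 0, 0, 0.2], [0, 0, -0.3, 0, 0, 0, 0.2], [0, 0, -0.5, 0, 0, 0, 0.2], [0, 0, -0.5, 0, 0, 0, 0.2], [0, 0, -0.5, 0, 0, 0, 0.2]],
])

```text
t: 32.35
ee_pos: [570.5, -276.3, 217.0]
orientation: [-0.23, -3.132, -0.001]
ft_force: [0.3, 1.0, -0.5]
width: 35.2
grasp_force: 30.0
```

>>> step_arm([
  [[0, 0, -0.2, 0, 0, 0, 0.2], [0, 0, -0.06, 0, 0, 0, 0.2], [0, 0, -0.03, 0, 0, 0, 0.2], [0, 0, 0, 0, 0, 0, 0.2], [0, 0, 0, 0, 0, 0, 0.2]],
])

```text
t: 32.98
ee_pos: [571.0, -277.7, 205.0]
orientation: [0.232, 3.132, -0.001]
ft_force: [-0.5, 1.0, -0.9]
width: 34.9
grasp_force: 30.0
```

>>> step_arm([
  [[0, 0, -0.02, 0, 0, 0, 0.2], [0, 0, -0.01, 0, 0, 0, 0.2], [0, 0, 0, 0, 0, 0, 0.2], [0, 0, 0, 0, 0, 0, 0.2], [0, 0, 0, 0, 0, 0, 0.2]],
])

```text
t: 33.6
ee_pos: [571.0, -277.6, 203.5]
orientation: [0.232, 3.133, -0.0]
ft_force: [-1.7, 0.4, 4.4]
width: 35.1
grasp_force: 30.0
```

Contact; release and retreat upward, then check.

>>> step_arm([
  [[0, 0, 0, 0, 0, 0, 0.45], [0, 0, 0, 0, 0, 0, 0.55], [0, 0, 0, 0, 0, 0, 0.7], [0, 0, 0, 0, 0, 0, 0.75], [0, 0, 0.1, 0, 0, 0, 0.75]],
])

```text
t: 34.22
ee_pos: [570.7, -277.5, 207.5]
orientation: [-0.232, -3.132, -0.001]
ft_force: [0.5, 0.2, 0.1]
width: 65.5
grasp_force: 0.0
```

>>> step_arm([
  [[0, 0, 0.4, 0, 0, 0, 0.75], [0, 0, 0.6, 0, 0, 0, 0.75], [0, 0, 0.7, 0, 0, 0, 0.75], [0, 0, 0.7, 0, 0, 0, 0.75], [0, 0, 0.6, 0, 0, 0, 0.75]],
])

```text
t: 34.85
ee_pos: [570.8, -277.5, 361.0]
orientation: [0.232, 3.131, -0.002]
ft_force: [0.3, -0.3, -0.8]
width: 65.8
grasp_force: 0.0
```

```bash
python3 look.py w11; python3 - <<'E'
from h import *
im=grab('scene','s2');grab('scene','s2')
cv2.imwrite('pics/s2b.png',cv2.resize(im['pixels'][60:300,100:430,::-1],None,fx=2.4,fy=2.4,interpolation=cv2.INTER_CUBIC))
E
```

```text
[ 571.76987183 -278.03408719  363.02672273] 65.88750382284533 34.95
```

View pics/s2b.png

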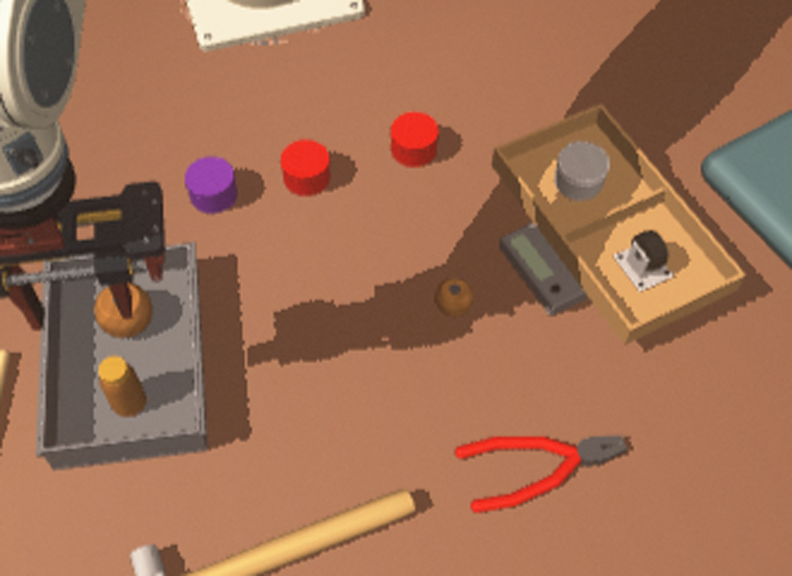

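View pics/w11b.png

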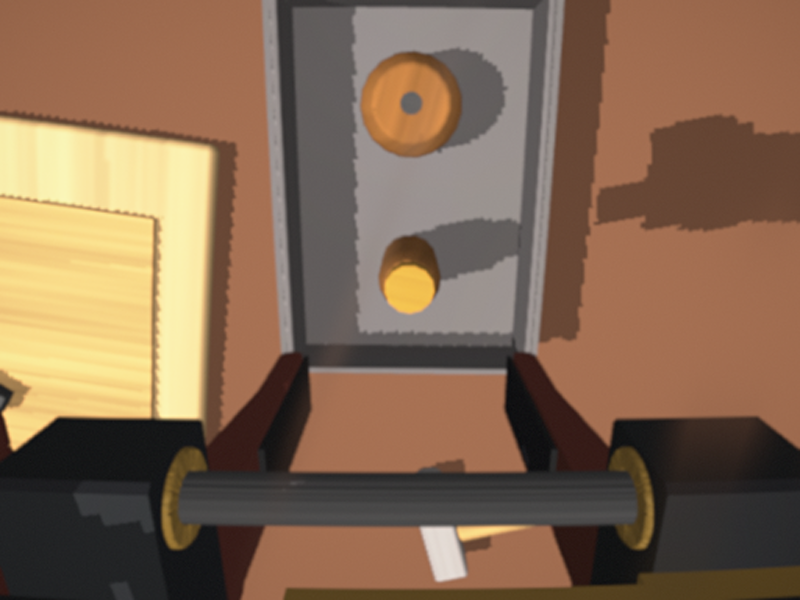

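The pictures show everything in place. In the scene view, the tin (582,170) and castor (645,260) each sit mid-compartment in a level tray. The wrist view shows the bun (411,103) and leg (409,280) upright in the bin, and the gripper is clear. I'm handing the job in.

```bash
python3 -c "
from h import *
print(ctrl.close_job())"
```

```text
the job is handed in; nothing more can be done
None
```

I handed the job in at about 35 s of the 104 s allowed: the castor and tin stand centred in the tray's two compartments, the larger bun foot and the leg stand upright in the bin, and the last pictures showed no visible shift of the tray, bin, smaller bun foot or tools.

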